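# Register a bar and hold the keyed punch home in a stamping jig

### The arm

A 6-joint arm with a two-finger parallel gripper is mounted at the origin on a cart in front of the work surface, level with it; the furniture and walls round the work are solid. World frame = base frame: x ahead of the robot, y to its left, z up, the work surface at z = 0. Lengths are in m, angles in rad, forces in N, time in s.
With the tool pointing down it reaches from about 0.275 to 0.775 m from the base axis. Payload 14.6 kg.
Tool frame: the origin (TCP) lies on the centre line of the jaws, within the pads' length; the fingertips stand 8 mm ahead of it and the grasp point (between the pads) lies 11 mm behind it (bot.tip_reach is the distance from the TCP to the fingertips, in m); z points along the fingers, y is the direction in which the jaws open and shut (so a half turn about z gives the same grasp; the last joint's range is limited). The gripper opens to 85 mm and grips with 20 to 120 N. Pads are 22 mm wide; open, the fingers measure 114 mm over their backs; the gripper's body (76 mm by 85 mm) begins 54 mm behind the grasp point. The pads swing forward as they close: fully open they stand 13 mm farther back than shut.
Start: joints at [-1.351, 0.263, -0.048, 1.259, 0, 1.415], TCP at [0.192, -0.489, 0.2] pointing down, gripper open.
Joint ranges: [-2.65, 2.65], [-0.89, 1.7], [-1.18, 1.37], [-2.13, 2.11], [-1.35, 1.29], [-3.14, 3.14]. Speed limits (rad/s): [1.89, 1.89, 2.57, 2.79, 3.14, 3.14].

### API

Orientations are given as a rotation vector (axis times angle).
In Python, from cell import state, get_image, order, search_frame, bot gives the robot as it stands.
- The arm moves only by the tool drive_tool, never from a script. Its argument "series" is a list of rows, each a list of 3 entries, a list of its own where there are three numbers: the shift along the tool's x, y, z in m, then the turn about the tool's z in degrees, then the finger opening in m, from 0 to 0.0854. A call has 1 to 12 rows; each row is the pose to reach, as a shift and turn from the pose commanded when the call began, along the tool's axes at that moment; what a row does not reach only later rows make up. A row lasts 1/8 s, in which the tool goes at most 62.5 mm and 10.7 degrees, less where a joint would pass 70% of its speed; a pose out of reach is approached as far as the arm can. A call with a gripper value outside its range is refused whole. The fingers move at their own pace and stop on an object; "newtons" is the grip in N (left out, the last holds). Time passes only in rows, so rows that repeat a pose let the fingers close. It gives the time, the measured TCP pose, the force and the opening at its end, in the units of the state.
- state(): the state, without advancing time (a new reading comes with each control period).
- get_image(name): name is "scene" or "top" or "wrist"; returns a dict with "frame" (400x640x3 uint8, red, green, blue), "z_map" (400x640 float32, m along the optical axis (not along the pixel's ray), 0 where there is no reading), "camera_matrix" (3x3 intrinsics, pixels), "rvec" (rotation vector, rad) and "tvec" (3), from world to camera coordinates, as OpenCV has them. Camera axes: x right, y down, z forward; pixel columns grow to the right and rows downward; lengths in m; the calibration is good to about 2 mm. A picture is of the moment at which its call begins.
- order.finish_job(): hands the job in, once; it reports no verdict.
Trained networks look in the newest picture that a camera, given by its name, has taken for a name from the list of things; names that differ only in an ending like _2 or _b are one class to them, and where a whole thing is asked for, a point or a joint stands for the part that bears it (a point fixed in the world has none). Each returns a list of dicts, best first, with "score" (0 to 1); they miss things now and then, are a little off and sometimes report something else, mostly with a low value. They report only what shows in the picture. A call takes as long as a camera call.
- search_frame(camera, target): "box" ([left, top, right, bottom] in pixels, round what is visible of it).
The state is a dict: "time_s": time; "qpos": joint angles; "dq": joint speeds; "joint_efforts": joint torques, N m; "eef_pos": TCP position; "eef_rot": TCP orientation; "ft_force": force on the tool from outside, world axes, zero at the start; "ft_torque": the same for the moment, N m; "finger_gap": opening from 0.0 (shut) to 1.0 (fully open).
Only numpy, scipy, OpenCV 4.12 (cv2) and the standard library are available. Lean on these libraries where they do the work, as an engineer would, in place of code of your own. Each camera call takes 0.05 s, during which the arm holds its last target. There are 200 camera calls.

### The job

Get the brass bar ready for its maker's mark: first push it along the plate of the stamping jig until its far end is hard against the jig's end stop and its left side lies flat against the fence. Then take the keyed marking punch (the one with the square head) from the stand, lower its nose into the jig's guide, turn it until the key slips into the keyway, and keep pushing against the spring sleeve until the punch face is down on the bar. Finish while still gripping the punch and pressing it firmly on the bar, ready for the hammer blow, with the bar still against both stops; leave the other punch and the tools lying about where they are.

Things in the scene. Friction and masses are not known exactly. Their poses are not given: they have to be found in the camera images.
- stamp_jig: Stamping jig, fixed: dark steel plate 200 x 92 mm, top 12 mm above the bench, with steel fence, grey C-frame and round guide hub. Origin: under the plate, on the line where the bar belongs; x along the bar to the end stop (ahead), y left, z up. Plate x -85..115, y -46..46. Nothing stands over it at x below 20. Bar registered: its origin at x 10, y 0, z 12, its top at z 20 (mm).
- end_stop (a point): Middle of the end stop, 16 mm above the bench: the front face, 56 mm wide, of the grey column under and behind the guide (jig x 80 mm), from the plate up to 48 mm above the bench. Axes as the jig's; the bar's end comes from -x.
- fence_mid (a point): Middle of the fence's inner face, 16 mm above the bench, at jig y +12.5 mm. The fence is a straight steel strip on the plate left of the bar, jig x -30 to 80 mm, 14 thick, top 22 mm above the bench. Axes as the jig's; the bar comes from -y.
- guide_mouth (a point): On the guide's vertical axis (jig x 48, y 0) at the hub's top face, 62.5 mm above the bench, where the key lands if not over the keyway. Steel hub, outer diameter 44, from 27 to 62.5 mm above the bench; bore diameter 22.5 right through, one keyway 8.5 wide reaching 16.5 mm from the axis, on the +x side (to the end stop). Axes as the jig's.
- lift_sleeve (a joint): Aluminium spring sleeve round the hub's top: outer diameter 50, opening 33 mm, rim 81 mm above the bench when up. 0 = up, grows in m as pushed down, at most 0.011. Spring 3.2 N at 0, 6.8 N at 0.009. The punch's flange meets it for the last 9 mm; with the punch face on the bar it reads 0.009. Let go, it lifts the punch off the bar.
- brass_bar: Plain brass bar 140 x 25 x 8 mm, about 0.2 kg, loose, flat on the jig's plate, roughly along the jig's x, 25 to 45 mm short of the end stop and 9 to 18 mm right of its place at the fence; its near end may stick out past the plate. Origin: centre of its underside; x along its length, to the end stop.
- keyed_punch: Steel punch 106 mm long, about 0.3 kg, upright in a hole of the stand. Origin: centre of the nose face; z up, x towards the key. Nose diameter 14, over 5 mm widening to a shank of 20; key at z 22..40, 6 wide, reaching 14.5 mm from the axis, turned up to 80 degrees from the keyway; flange diameter 41 at z 52..58. Origin above the bench: key landed on the hub 40.5 mm, home on the bar 20 mm.
- punch_head (a point): Grip point: middle of the punch's dark square head, 28 x 28 mm, 84 mm up its axis; the head runs from 62 to 104 mm and its flats are square to the punch's x and y. Axes as the punch's.
- punch_stand: Wooden punch stand, fixed: block 74 x 156 x 32 mm, long side roughly across the bench. Origin: centre of its underside. Two holes of diameter 23, floor 12 mm above the bench, at x -8, y -40 and +40 mm; four small steel letter punches along its far edge reach 61 mm above the bench.
- ball_punch: The other punch in the stand: plain round steel rod 19 mm thick with a ball on top, 88 mm long; no key, flange or square head. Leave it. Origin: centre of its foot.
- chasing_hammer: Chasing hammer with wooden handle, 238 mm, lying at the right. Bystander. Origin: centre of its underside.
- dapping_cube: Brass cube with round hollows, 42 mm, at the right. Bystander. Origin: centre of its underside.
- ring_clamp: Wooden ring clamp 28 x 116 x 21 mm, lying at the left. Bystander. Origin: centre of its underside.

How it is judged:
On the way, in this order (a step that is already met when the one before it is completed fails the run):
1. the bar is pushed home against the end stop and the fence, before the punch goes into the guide (x of brass_bar in the frame of stamp_jig above 0.008 m and y of brass_bar in the frame of stamp_jig above -0.002 m and z of brass_bar in the frame of stamp_jig below 0.0135 m and angle between the x axis of brass_bar and the x axis of stamp_jig, either way round below 0.025 rad and not (horizontal distance between keyed_punch and guide_mouth below 0.003 m and z of keyed_punch in the frame of stamp_jig below 0.06 m)), for 0.2 s.
2. the punch is in the guide and its key has slipped into the keyway, with the bar still registered (x of brass_bar in the frame of stamp_jig above 0.008 m and y of brass_bar in the frame of stamp_jig above -0.002 m and z of brass_bar in the frame of stamp_jig below 0.0135 m and angle between the x axis of brass_bar and the x axis of stamp_jig, either way round below 0.025 rad and horizontal distance between keyed_punch and guide_mouth below 0.003 m and angle between keyed_punch's own z axis and vertical below 0.08 rad and angle between the x axis of keyed_punch and the x axis of stamp_jig, either way round below 0.2 rad and z of keyed_punch in the frame of stamp_jig below 0.036 m), for 0.05 s.
At the end, for the whole second after the job is handed in: Bar flat, within 2 mm of end stop and fence, square within 0.025 rad; punch gripped, upright and at rest in the guide, key in the keyway, face on the bar (1.5 mm) and pressing over 2 N, sleeve down over 7 mm (x of brass_bar in the frame of stamp_jig above 0.008 m and y of brass_bar in the frame of stamp_jig above -0.002 m and z of brass_bar in the frame of stamp_jig below 0.0135 m and angle between the x axis of brass_bar and the x axis of stamp_jig, either way round below 0.025 rad and horizontal distance between keyed_punch and guide_mouth below 0.003 m and angle between keyed_punch's own z axis and vertical below 0.08 rad and angle between the x axis of keyed_punch and the x axis of stamp_jig, either way round below 0.2 rad and z of keyed_punch in the frame of stamp_jig below 0.0215 m and value of joint lift_sleeve above 0.007 m and contact force between keyed_punch and brass_bar above 2 N and contact force between the fingers and keyed_punch above 2 N and linear speed of keyed_punch below 0.02 m/s); the arm keeps its last pose, push and grip.
It fails at once if the other punch is disturbed (25 mm) (distance of ball_punch from where it was at the start of the episode above 0.025 m).
It fails at once if the hammer is disturbed (25 mm) (distance of chasing_hammer from where it was at the start of the episode above 0.025 m).
It fails at once if the dapping cube is disturbed (25 mm) (distance of dapping_cube from where it was at the start of the episode above 0.025 m).
It fails at once if the ring clamp is disturbed (25 mm) (distance of ring_clamp from where it was at the start of the episode above 0.025 m).
It also fails if it takes over 72 s, if anything falls off the work surface, if the arm or the gripper's body presses on something with over 40 N, if the wrist force passes 120 N, or if a joint passes its speed limit or range.

## Working session

There is one attempt and no reset: what is moved stays moved. The work goes in short steps, Python scripts to look and compute and a tool call to move; the robot and the scene stay as the last step left them, time stands still between calls to the robot, and variables do not carry over. Pictures are saved under pics/ and viewed, about 8 in all and at most 12, crops included, and the job is handed in when it is done.

Besides the shell and the picture viewer there is one more tool, called after ">>>" by a JSON object that holds its "name" and its "arguments". drive_tool: Moves the arm, as the interface text tells. Its arguments: {"type":"object","properties":{"series":{"type":"array"},"newtons":{"type":"number"}},"required":["series"]}

```bash
mkdir -p pics; ls; cat > h.py <<'E'
import numpy as np, cv2
from cell import state,get_image,order,search_frame,bot
def cloud(im):
    z=im["z_map"];K=np.array(im["camera_matrix"]);R=cv2.Rodrigues(np.array(im["rvec"]))[0];t=np.array(im["tvec"])
    v,u=np.mgrid[:z.shape[0],:z.shape[1]]
    P=np.stack([(u-K[0,2])/K[0,0]*z,(v-K[1,2])/K[1,1]*z,z],-1)
    W=(P-t)@R
    W[z==0]=np.nan
    return W
def proj(im,p):
    return cv2.projectPoints(np.array(p,float).reshape(-1,3),np.array(im["rvec"],float),np.array(im["tvec"],float),np.array(im["camera_matrix"],float),None)[0].reshape(-1,2)
def save(im,n): cv2.imwrite(f"pics/{n}.png",im["frame"][:,:,::-1])
E
python3 - <<'E'
from h import *
a=get_image("top");b=get_image("scene")
cv2.imwrite("pics/a.png",np.vstack([a["frame"],b["frame"]])[:,:,::-1][:800])
cv2.imwrite("pics/top.png",cv2.resize(a["frame"],(800,500))[:,:,::-1]);save(b,"scene")
np.savez("top.npz",W=cloud(a),f=a["frame"]);np.savez("scene.npz",W=cloud(b),f=b["frame"])
for c in("top","scene"):
  for n in("brass_bar","keyed_punch","punch_head","stamp_jig","ball_punch","guide_mouth","lift_sleeve","punch_stand"):
    print(c,n,[(np.round(d["box"]).tolist(),round(d["score"],2)) for d in search_frame(c,n)[:2]])
print(state())
E
```

```text
pics
top brass_bar [([344.0, 186.0, 355.0, 226.0], 0.75), ([268.0, 194.0, 281.0, 209.0], 0.57)]
top keyed_punch []
top punch_head []
top stamp_jig [([325.0, 164.0, 358.0, 225.0], 0.82), ([268.0, 197.0, 282.0, 210.0], 0.69)]
top ball_punch [([243.0, 201.0, 256.0, 212.0], 0.39), ([238.0, 193.0, 285.0, 218.0], 0.39)]
top guide_mouth [([326.0, 162.0, 359.0, 226.0], 0.86)]
top lift_sleeve [([334.0, 174.0, 347.0, 188.0], 0.63)]
top punch_stand [([240.0, 193.0, 286.0, 216.0], 0.78)]
scene brass_bar [([320.0, 209.0, 347.0, 218.0], 0.62)]
scene keyed_punch [([287.0, 216.0, 300.0, 237.0], 0.6)]
scene punch_head [([288.0, 214.0, 300.0, 238.0], 0.7)]
scene stamp_jig [([295.0, 192.0, 340.0, 224.0], 0.85)]
scene ball_punch [([278.0, 230.0, 285.0, 248.0], 0.5)]
scene guide_mouth [([297.0, 197.0, 343.0, 228.0], 0.84)]
scene lift_sleeve [([303.0, 195.0, 316.0, 204.0], 0.48)]
scene punch_stand [([263.0, 230.0, 307.0, 264.0], 0.88)]
{'time_s': 0.9, 'qpos': array([-1.35131231e+00,  2.63092247e-01, -4.83137877e-02,  1.25941105e+00,
        1.77634969e-05,  1.41549418e+00]), 'dq': array([ 0.00119498, -0.00078431,  0.00225744,  0.00033156, -0.00054208,
        0.00128089]), 'joint_efforts': array([-4.02128844e-04, -6.37417603e+01,  3.84769428e+01,  1.25687620e-03,
       -1.98934608e-04, -2.00698236e-05]), 'eef_pos': array([ 0.19218612, -0.48854943,  0.20007724]), 'eef_rot': array([-3.08657259e+00, -5.85269252e-01, -2.68422412e-05]), 'ft_force': array([-0.90069577,  0.08686537,  0.51490817]), 'ft_torque': array([ 0.03880182, -0.04543957, -0.00657801]), 'finger_gap': 1.0036786700948694}
```

View pics/top.png

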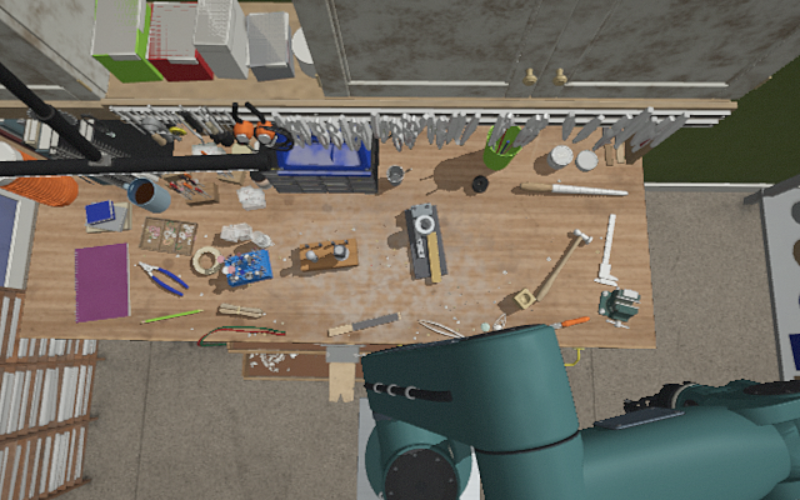

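View pics/scene.png

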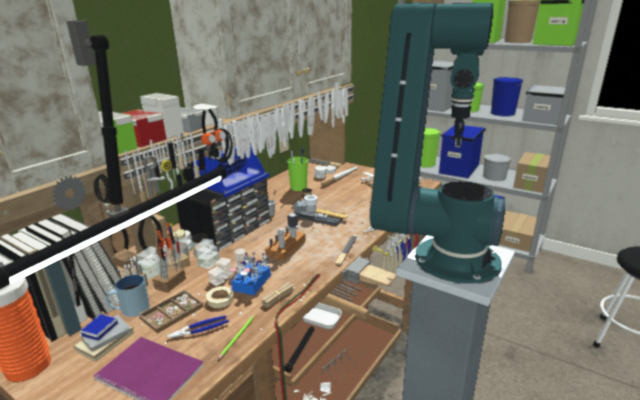

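The top view shows the jig at about (425,240) and the stand at about (328,252) in the 800-wide picture. The bar sticks out at the jig's lower right, and the resolution is coarse, so I'll get rough poses first and then use the wrist camera.

```bash
python3 - <<'E'
from h import *
W=np.load("top.npz")["W"]
for n,(u,v) in dict(sleeve=(340,181),barEnd=(349,222),jigmid=(335,205),stand=(262,205),hdR=(275,202),hdL=(250,207),lamp=(160,130)).items(): print(n,W[v,u].round(3))
np.set_printoptions(linewidth=200)
print((W[190:222:2,236:290:2,2]*1000).round())
a=get_image("wrist");save(a,"w0")
print(cv2.Rodrigues(np.array(a["rvec"]))[0].T, a["camera_matrix"], -cv2.Rodrigues(np.array(a["rvec"]))[0].T@np.array(a["tvec"]))
print([x for x in dir(bot) if x[0]!='_'])
E
```

```text
sleeve [ 0.617 -0.014  0.01 ]
barEnd [ 0.471 -0.045  0.019]
jigmid [0.531 0.003 0.012]
stand [0.525 0.255 0.029]
hdR [0.521 0.199 0.116]
hdL [0.508 0.284 0.092]
lamp [0.693 0.51  0.301]
[[ -1.  -3.  -3.   4.   3.  -0.   4.   1.  -4.   1.  -1.   2.  -2.   0.  -6.   1.  -6.  -3.  -1.  -1.   2.  -3.   2.  -3.   1.   0.  -3.]
 [ -2.  -2.  -1.  -1.  -1.   2.   2.   1.   5.  -0.  -0.   2.  -5.  -2.   3.  -0.  -1.  33.  34.  36.  54.  30.  33.  33.  31.  -0.  -2.]
 [  3.  -1.  -2.  -4.   5.  -1.  -3.  31.  31.  29.  56.  31.  25.  31.  22.  62.  32.  32.  28.  35.  51.  44.  32.  34.  37.  -6.  -0.]
 [ -4.  -1.  30.  27.  63.  55.  30.  nan  31.  33.  51.  32.  31.  31.  36.  38. 119. 115. 115. 112.  30.  32.  29.  31.  30.  -3.  -4.]
 [ -2.   1.  28.  32.  30.  47.  33.  27.  31.  30.  35.  32.  29.  32.  30.  33. 113. 120. 117. 118. 102.  27.  34.  29.  33.  -0.  -3.]
 [ -2.  -4.  32.  35.  33.  28.  27.  29.  34.  35.  29.  29.  28.  31.  32.  29. 116. 111. 113. 116.  98.  70.  34.  30.  33.   5.   2.]
 [ -3.  -2.  26.  32.  26.  94.  98. 100.  36.  29.  35.  26.  30.  28.  33.  30. 112.
[... 942 characters left out ...]
 -0.   1.  -4.   0.  -0.  -3.   3.   1.   0.   0.   2.   1.   2.  -0.   4.]
 [ -2.  -0.   1.  -2.  -1.  -0.  -1.  -3.  -1.   0.  -4.  -0.  -2.   0.   1.  -2.  -3.  -1.  -0.   0.  -1.   1.  -2.  -4.   0.  -2.   0.]
 [  0.  -1.   2.   1.  nan  -1.   5.   3.  -1.  -2.   2.  -4.  -2.  -1.  -6.   3.   7.  -4.  -1.   3.   1.  -3.  -1.   1.   1.  -1.  -2.]]
[[ 3.65384464e-01 -8.87989741e-01 -2.79228244e-01]
 [-9.30856685e-01 -3.48505923e-01 -1.09770007e-01]
 [ 1.61942623e-04  3.00029733e-01 -9.53929837e-01]] [[275.77157015   0.         322.82528211]
 [  0.         275.77157015 199.57876505]
 [  0.           0.           1.        ]] [ 0.2641159  -0.46034775  0.37336892]
['Unreachable', 'tip_reach']
```

>>> {"name": "drive_tool", "arguments": {"series": [[[0.5,-0.435,0],-68,0.06],[[0.5,-0.435,0],-68,0.06],[[0.5,-0.435,0],-68,0.06],[[0.5,-0.435,0],-68,0.06],[[0.5,-0.435,0],-68,0.06],[[0.5,-0.435,0],-68,0.06],[[0.5,-0.435,0],-68,0.06],[[0.5,-0.435,0],-68,0.06],[[0.5,-0.435,0],-68,0.06],[[0.5,-0.435,0],-68,0.06],[[0.5,-0.435,0],-68,0.06],[[0.5,-0.435,0],-68,0.06]]}}

```text
time_s: 2.45
eef_pos: [0.4988, 0.1013, 0.1996]
eef_rot: [-2.228, -2.214, 0.0]
ft_force: [-0.4, -0.9, -1.2]
finger_gap: 0.703
```

```bash
python3 - <<'E'
from h import *
s=state();print(s["time_s"],s["eef_pos"],s["eef_rot"])
a=get_image("wrist");cv2.imwrite("pics/w1.png",cv2.resize(a["frame"],(800,500))[:,:,::-1])
np.savez("w1.npz",W=cloud(a),f=a["frame"])
for n in("brass_bar","keyed_punch","punch_head","stamp_jig","ball_punch","lift_sleeve","punch_stand"):
    print(n,[(np.round(d["box"]).tolist(),round(d["score"],2)) for d in search_frame("wrist",n)[:2]])
E
```

```text
2.45 [0.49883313 0.10127729 0.19960996] [-2.22777208e+00 -2.21446019e+00  2.97296913e-04]
brass_bar [([300.0, 257.0, 376.0, 282.0], 0.74)]
keyed_punch [([334.0, 50.0, 378.0, 103.0], 0.62)]
punch_head [([333.0, 51.0, 376.0, 98.0], 0.69)]
stamp_jig [([302.0, 213.0, 459.0, 286.0], 0.75), ([331.0, 0.0, 349.0, 15.0], 0.29)]
ball_punch [([331.0, 1.0, 352.0, 13.0], 0.53)]
lift_sleeve [([404.0, 248.0, 437.0, 281.0], 0.64)]
punch_stand [([318.0, 0.0, 393.0, 118.0], 0.62), ([303.0, 206.0, 454.0, 287.0], 0.56)]
```

View pics/w1.png

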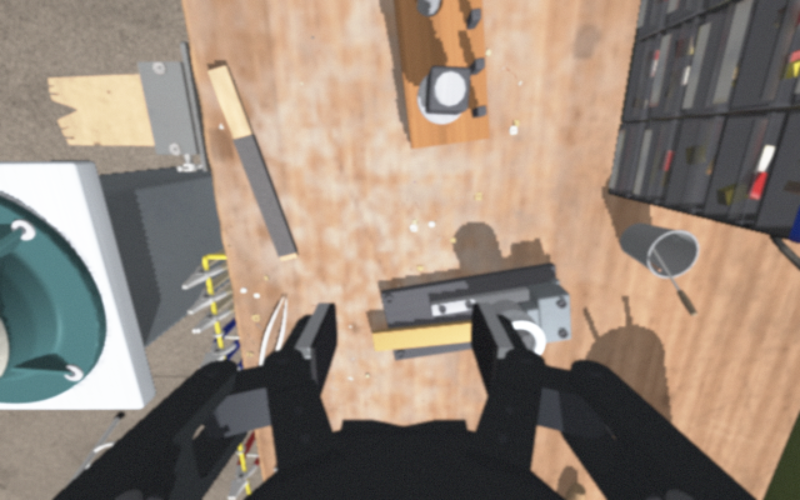

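The picture shows the jig at about (470,310), with its sleeve at (520,335). The bar shows from (375,335) to (470,335), and the stand is at (445,75) with the keyed punch's head at (450,90). I'll look closer at the jig.

>>> {"name": "drive_tool", "arguments": {"series": [[[-0.06,0.01,0.02],0,0.06],[[-0.12,0.02,0.04],0,0.06],[[-0.18,0.02,0.06],0,0.06],[[-0.18,0.02,0.06],0,0.06],[[-0.18,0.02,0.06],0,0.06]]}}

```text
time_s: 3.48
eef_pos: [0.5164, -0.0811, 0.1403]
eef_rot: [-2.233, -2.21, -0.0]
ft_force: [0.3, 0.8, 0.6]
finger_gap: 0.703
```

```bash
python3 - <<'E'
from h import *
s=state();print(s["time_s"],s["eef_pos"],s["eef_rot"])
Z=[]
for i in range(6):
    a=get_image("wrist");Z.append(a["z_map"])
Z=np.array(Z);Z[Z==0]=np.nan;a["z_map"]=np.nan_to_num(np.nanmedian(Z,0))
import pickle;pickle.dump(a,open("w2.pkl","wb"))
save(a,"w2")
W=cloud(a);u,v=proj(a,[0.52,0.0,0.012])[0];print(u,v)
for n in("brass_bar","stamp_jig","lift_sleeve"):
    print(n,[(np.round(d["box"]).tolist(),round(d["score"],2)) for d in search_frame("wrist",n)[:2]])
E
```

```text
3.475 [ 0.51639364 -0.0810868   0.14028248] [-2.23294449e+00 -2.20962178e+00 -3.29544309e-04]
324.6935003916144 109.66522237376378
brass_bar [([270.0, 132.0, 404.0, 169.0], 0.56)]
stamp_jig [([278.0, 64.0, 497.0, 182.0], 0.76)]
lift_sleeve [([396.0, 88.0, 467.0, 154.0], 0.97)]
```

View pics/w2.png

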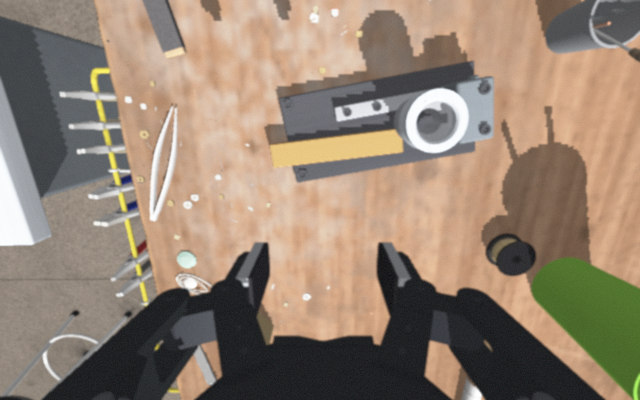

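The bar runs from (270,152) to (403,142). Plate corners are about (278,87), (297,181), (474,151) and (472,63), and the sleeve ring is at (436,121). I'll fit these.

```bash
cat >> h.py <<'E'
def ray(im,uv,z):
    K=np.array(im["camera_matrix"]);R=cv2.Rodrigues(np.array(im["rvec"]))[0];t=np.array(im["tvec"])
    uv=np.array(uv,float).reshape(-1,2);d=np.c_[(uv[:,0]-K[0,2])/K[0,0],(uv[:,1]-K[1,2])/K[1,1],np.ones(len(uv))]@R
    c=-R.T@t
    return c+d*((z-c[2])/d[:,2])[:,None]
def blob(m):
    n,l,st,ce=cv2.connectedComponentsWithStats(m.astype(np.uint8));k=1+np.argmax(st[1:,4]);return l==k
E
python3 - <<'E'
from h import *
import pickle;a=pickle.load(open("w2.pkl","rb"))
f=a["frame"];hsv=cv2.cvtColor(f,cv2.COLOR_RGB2HSV)
roi=np.zeros(f.shape[:2],bool);roi[50:195,250:505]=1
print("bar px",hsv[150,330],f[150,330],"wood",hsv[200,330],"ring",hsv[100,420],"plate",hsv[100,300],"shadow",hsv[132,274], "post",hsv[110,480],f[110,480])
# bar
m=blob(roi&(hsv[...,1]>110)&(hsv[...,2]>150)&(hsv[...,0]>14)); v,u=np.nonzero(m);P=ray(a,np.c_[u,v],.020)[:,:2]
r=cv2.minAreaRect((P*1000).astype(np.float32));print("bar",m.sum(),r,u.min(),u.max(),v.min(),v.max())
print(cv2.boxPoints(r))
m2=blob(roi&(hsv[...,1]<60)&(hsv[...,2]>200));v,u=np.nonzero(m2);print("ring",m2.sum(),u.min(),u.max(),v.min(),v.max())
c,rad=cv2.minEnclosingCircle(np.c_[u,v].astype(np.float32));print(c,rad,ray(a,[c],.081))
W=cloud(a)
M=np.abs(W[...,2]-.012)<.004
M&=roi;v,u=np.nonzero(M);
M=blob(roi&(W[...,2]>.007));v,u=np.nonzero(M);P=W[v,u];P=P[(P[:,2]<.017)]
r=cv2.minAreaRect((P[:,:2]*1000).astype(np.float32));print("plate",len(P),r);print(cv2.boxPoints(r))
print("corner rays",ray(a,[(278,87),(297,181),(474,151),(472,63)],.012))
cv2.imwrite("pics/w2c.png",cv2.resize(f[50:195,250:505],None,fx=3,fy=3,interpolation=cv2.INTER_CUBIC)[:,:,::-1])
E
```

```text
bar px [ 21 111 233] [233 201 132] wood [ 14  65 223] ring [105   2 253] plate [120  17 117] shadow [ 12  61 129] post [ 99  22 185] [169 180 185]
bar 2214 ((531.2935180664062, -38.297271728515625), (137.26840209960938, 23.94074249267578), 6.3893327713012695) 270 401 129 165
[[461.75354  -34.039135]
 [464.41772  -57.831173]
 [600.8335   -42.55541 ]
 [598.1693   -18.76337 ]]
ring 1936 406 469 88 152
(437.0520935058594, 120.94791412353516) 34.132286071777344 [[ 0.6107212  -0.01017828  0.081     ]]
plate 8802 ((567.9996337890625, -17.635459899902344), (222.5809783935547, 91.91053009033203), 9.681693077087402)
[[450.5657     8.949062]
 [466.02274  -81.652405]
 [685.4336   -44.219982]
 [669.97656   46.381485]]
corner rays [[ 0.47267147  0.02230343  0.012     ]
 [ 0.48840721 -0.07593596  0.012     ]
 [ 0.68209064 -0.04409291  0.012     ]
 [ 0.66653959  0.04283355  0.012     ]]
```

View pics/w2c.png

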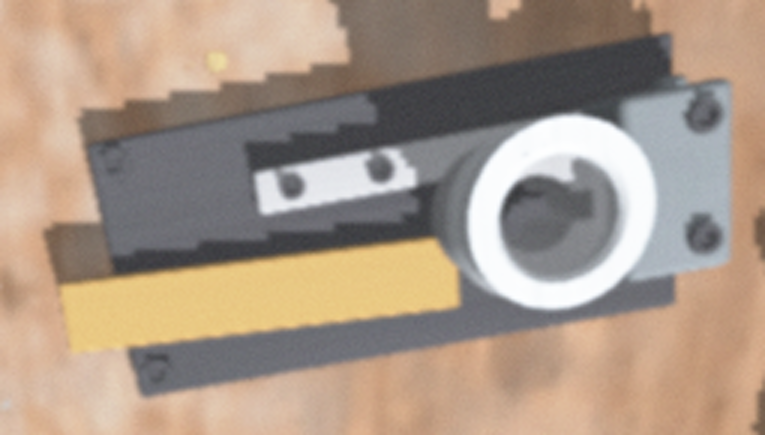

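>>> {"name": "drive_tool", "arguments": {"series": [[[0.036,-0.04,0.03],-97,0.05],[[0.036,-0.04,0.06],-97,0.05],[[0.036,-0.04,0.06],-97,0.05],[[0.036,-0.04,0.06],-97,0.05],[[0.036,-0.04,0.06],-97,0.05],[[0.036,-0.04,0.06],-97,0.05],[[0.036,-0.04,0.06],-97,0.05],[[0.036,-0.04,0.06],-97,0.05],[[0.036,-0.04,0.06],-97,0.05],[[0.036,-0.04,0.06],-97,0.05],[[0.036,-0.04,0.06],-97,0.05]]}}

```text
time_s: 5.3
eef_pos: [0.4769, -0.0444, 0.0801]
eef_rot: [-0.171, 3.137, 0.0]
ft_force: [0.7, -0.3, 0.0]
finger_gap: 0.582
```

```bash
cat >> h.py <<'E'
J0=np.array([.5637,-.0175]);PSI=np.radians(9.6)
def tcp():
    s=state();R=cv2.Rodrigues(s["eef_rot"])[0];return s,s["eef_pos"],R,np.degrees(np.arctan2(R[1,0],R[0,0]))
def jig(p): 
    d=np.array(p)[:2]-J0;c,s=np.cos(PSI),np.sin(PSI);return np.array([c*d[0]+s*d[1],-s*d[0]+c*d[1]])
def bar(a,roi=None):
    hsv=cv2.cvtColor(a["frame"],cv2.COLOR_RGB2HSV);m=(hsv[...,1]>90)&(hsv[...,2]>130)&(hsv[...,0]>16)&(hsv[...,0]<28)
    P=ray(a,np.c_[np.tile(np.arange(640),400),np.repeat(np.arange(400),640)],.020)
    j=(P[:,:2]-J0)@np.array([[np.cos(PSI),-np.sin(PSI)],[np.sin(PSI),np.cos(PSI)]])
    m&=((abs(j[:,1])<.06)&(j[:,0]>-.13)&(j[:,0]<.1)).reshape(400,640)
    m=blob(m);return j.reshape(400,640,2)[m],m
E
python3 - <<'E'
from h import *
s,p,R,y=tcp();print(s["time_s"],p,y)
a=get_image("wrist");cv2.imwrite("pics/w3.png",a["frame"][:,:,::-1])
j,m=bar(a);r=cv2.minAreaRect((j*1000).astype(np.float32));print(m.sum(),r,cv2.boxPoints(r))
t=R.T@(np.array([0.4766,-.0444,.021])-p);print(t)
c,s_=np.cos(PSI),np.sin(PSI);B=[np.array([x*c-yy*s_+J0[0],x*s_+yy*c+J0[1],.012]) for x,yy in((-85,-46),(-85,46),(115,46)) for x,yy in[(x/1000,yy/1000)]]
print(proj(a,B))
E
```

```text
5.3 [ 0.4769454  -0.04444251  0.08010379] -173.75450566700525
3460 ((-36.53219223022461, -15.834741592407227), (24.94928550720215, 139.46974182128906), 86.86495971679688) [[-106.84493     -24.476952  ]
 [  32.416084    -32.104477  ]
 [  33.78055      -7.1925316 ]
 [-105.48047       0.43499374]]
[3.42156216e-04 7.94384651e-05 5.91037755e-02]
[[286.62016849 207.06126458]
 [386.26269246 201.45766188]
 [384.57568224 368.66415707]]
```

View pics/w3.png

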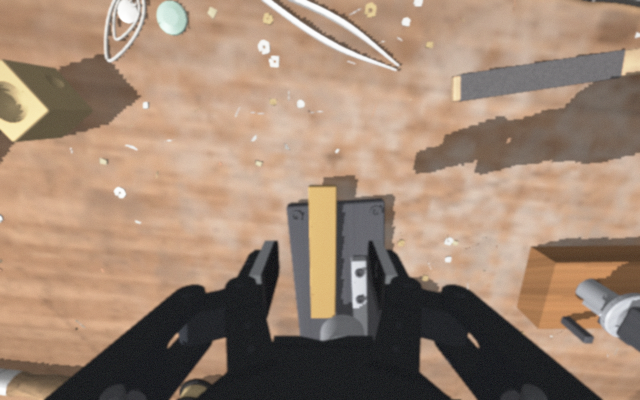

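The bar is centred between the fingers at column 322 and the plate corners sit as predicted, so I'll descend and grip.

>>> {"name": "drive_tool", "arguments": {"series": [[[0,0,0.03],0,0.05],[[0,0,0.059],0,0.05],[[0,0,0.059],0,0.05],[[0,0,0.059],0,0.05],[[0,0,0.059],0,0.018],[[0,0,0.059],0,0.018],[[0,0,0.059],0,0.018],[[0,0,0.059],0,0.018],[[0,0,0.059],0,0.018]], "newtons": 25}}

```text
time_s: 6.48
eef_pos: [0.4769, -0.0445, 0.0211]
eef_rot: [0.177, -3.137, -0.0]
ft_force: [0.4, 0.4, 0.8]
finger_gap: 0.214
```

```bash
python3 - <<'E'
from h import *
s,p,R,y=tcp();print(s["time_s"],p,y,s["finger_gap"]*.085,s["ft_force"],jig(p))
a=get_image("wrist")
j,m=bar(a);r=cv2.minAreaRect((j*1000).astype(np.float32));print(m.sum(),r,cv2.boxPoints(r))
E
```

```text
6.475 [ 0.47689669 -0.04452004  0.02111127] -173.52899709917963 0.018189717043118694 [0.43941539 0.35666957 0.79672758] [-0.09009382 -0.01216557]
4374 ((-50.44788360595703, -15.299924850463867), (25.259790420532227, 110.25232696533203), 86.83290100097656) [[-106.18763     -24.86491   ]
 [   3.8963034   -30.956146  ]
 [   5.2918625    -5.7349396 ]
 [-104.79207       0.35629654]]
```

```bash
python3 - <<'E'
from h import *
print(bot.tip_reach)
a=get_image("wrist");cv2.imwrite("pics/w4.png",cv2.resize(a["frame"][100:330,170:480],None,fx=2.5,fy=2.5)[:,:,::-1])
E
```

```text
0.008
```

View pics/w4.png

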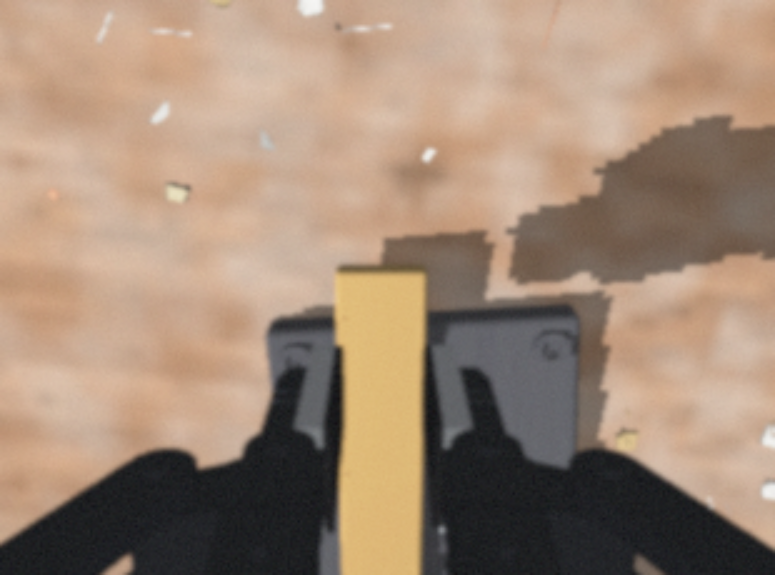

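The fingers do close on the bar at (335..430, 345). I want to grip nearer its end so the left finger stays clear of the fence, so I'll regrip 12 mm back.

>>> {"name": "drive_tool", "arguments": {"series": [[[0,0,0],0,0.04],[[0,0,0],0,0.04],[[0.012,0,0],0,0.04],[[0.012,0,0],0,0.04],[[0.012,0,0],0,0.005],[[0.012,0,0],0,0.005],[[0.012,0,0],0,0.005],[[0.012,0,0],0,0.005],[[0.012,0,0],0,0.005]], "newtons": 30}}

```text
time_s: 7.7
eef_pos: [0.465, -0.0459, 0.0211]
eef_rot: [0.177, -3.137, -0.0]
ft_force: [0.5, 0.2, 0.3]
finger_gap: 0.061
```

```bash
python3 - <<'E'
from h import *
s,p,R,y=tcp();print(s["time_s"],p,y,s["finger_gap"]*.085,s["ft_force"],jig(p))
a=get_image("wrist")
j,m=bar(a);r=cv2.minAreaRect((j*1000).astype(np.float32));print(m.sum(),r,cv2.boxPoints(r))
c,s_=np.cos(PSI),np.sin(PSI)
# needed shift: bar centre from now to (10,0); rotate about TCP
yb=np.radians(y+180)-PSI
tip=cv2.boxPoints(r);near=tip[tip[:,0].argsort()[:2]].mean(0)
ctr=near+70*np.array([np.cos(yb),np.sin(yb)]);print("near",near,"ctr",ctr,"yaw err",np.degrees(yb))
off=ctr-jig(p)*1000; A=-yb;off2=np.array([off[0]*np.cos(A)-off[1]*np.sin(A),off[0]*np.sin(A)+off[1]*np.cos(A)])
for tgt in((8,-6),(8,-1),(11,-1),(11,1)):
    d=np.array(tgt)-off2-jig(p)*1000; w=np.array([c*d[0]-s_*d[1],s_*d[0]+c*d[1],0]);print(tgt,"jig shift",d,"tool",R.T@w)
E
```

```text
7.7 [ 0.46502161 -0.04588104  0.02106491] -173.5242538140444 0.005147427639898992 [0.52171226 0.18647686 0.28046595] [-0.10202957 -0.01152712]
1815 ((-56.576717376708984, -15.443307876586914), (24.885332107543945, 98.47093200683594), 85.6606216430664) [[-106.6125      -24.12495   ]
 [  -8.423854    -31.57566   ]
 [  -6.5409317    -6.7616653 ]
 [-104.72958       0.68904495]]
near [-105.67104   -11.717953] ctr [-35.77508518 -15.53305756] yaw err -3.1242538140444127
(8, -6) jig shift [43.65523059  5.91613475] tool [-4.32679071e+01  8.28661699e+00 -4.49683914e-04]
(8, -1) jig shift [43.65523059 10.91613475] tool [-4.29953996e+01  1.32791854e+01 -3.79417569e-04]
(11, -1) jig shift [46.65523059 10.91613475] tool [-4.59909407e+01  1.34426899e+01 -4.16033452e-04]
(11, 1) jig shift [46.65523059 12.91613475] tool [-4.58819377e+01  1.54397173e+01 -3.87926914e-04]
```

```bash
python3 - <<'E'
from h import *
a=get_image("wrist");cv2.imwrite("pics/w5.png",cv2.resize(a["frame"][100:330,170:480],None,fx=2.5,fy=2.5)[:,:,::-1])
s,p,R,y=tcp()
for x in(-.011,0,.011):
  for z in (.011-.0,-.008): print(x,z,(proj(a,[p+R@np.array([x,0,-z])])-[170,100])*2.5)
W=cloud(a);m=np.isfinite(W[...,2]);
print(state()["joint_efforts"])
E
```

```text
-0.011 0.011 [[382.18031968 380.1150815 ]]
-0.011 -0.008 [[382.18325311 348.43754145]]
0 0.011 [[382.14913862 341.82325232]]
0 -0.008 [[382.15500854 313.15736383]]
0.011 0.011 [[382.11677757 302.08233972]]
0.011 -0.008 [[382.12579577 276.66781012]]
[ 5.19371577e-03 -5.89276493e+01  3.01158500e+01 -3.22993924e-05
 -2.76456940e-04  1.43380353e-04]
```

View pics/w5.png

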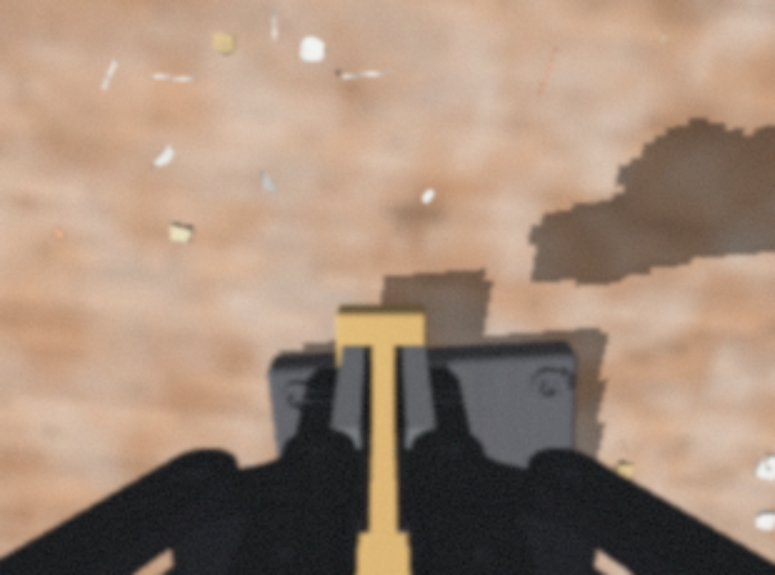

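The picture shows the pads closed over the bar's top at (350..425,345), so the tips are higher than thought. I'll measure the pads with depth.

```bash
python3 - <<'E'
from h import *
a=get_image("wrist");W=cloud(a);s,p,R,y=tcp()
for v in range(232,300,6):
  for u in (309,335): 
    w=W[v,u];print((u,v),((R.T@(w-p))*1000).round(1),w.round(4),end=' ')
  print()
E
```

```text
(309, 232) [-2.  -9.5  1. ] [ 0.4681 -0.0551  0.0201] (335, 232) [-1.7  8.3  0.1] [ 0.4657 -0.0374  0.0209] 
(309, 238) [ 10.   -7.6 -34. ] [ 0.4559 -0.0546  0.0551] (335, 238) [ 10.3   6.7 -34.7] [ 0.454  -0.0404  0.0557] 
(309, 244) [ 10.6  -7.2 -42.4] [ 0.4553 -0.0543  0.0635] (335, 244) [ 10.1   6.4 -41.4] [ 0.4543 -0.0406  0.0625] 
(309, 250) [ 10.1  -7.  -48.1] [ 0.4558 -0.0539  0.0692] (335, 250) [ 10.7   6.1 -49.4] [ 0.4536 -0.041   0.0704] 
(309, 256) [ 10.5  -6.6 -55. ] [ 0.4553 -0.0537  0.076 ] (335, 256) [ 10.6   5.9 -55.1] [ 0.4538 -0.0413  0.0762] 
(309, 262) [ 10.6  -6.4 -60.7] [ 0.4552 -0.0534  0.0818] (335, 262) [ 10.2   5.7 -60.1] [ 0.4542 -0.0414  0.0812] 
(309, 268) [ 11.2  -6.  -66.8] [ 0.4546 -0.0532  0.0879] (335, 268) [ 10.    5.5 -65. ] [ 0.4544 -0.0416  0.086 ] 
(309, 274) [ 10.9  -5.8 -71.1] [ 0.4548 -0.0529  0.0922] (335, 274) [  9.2   5.3 -68.4] [ 0.4553 -0.0416  0.0895] 
(309, 280) [ 11.6  -5.6 -76.5] [ 0.4541 -0.0527  0.0976] (335, 280) [ 10.8   5.  -75.4] [ 0.4537 -0.0421  0.0965] 
(309, 286) [ 10.9  -5.4 -79.6] [ 0.4548 -0.0525  0.1007] (335, 286) [ 11.6   4.8 -80.6] [ 0.453  -0.0424  0.1017] 
(309, 292) [ 11.4  -5.2 -84.1] [ 0.4543 -0.0523  0.1052] (335, 292) [ 10.8   4.7 -83.3] [ 0.4537 -0.0425  0.1044] 
(309, 298) [ 10.7  -5.1 -86.7] [ 0.455  -0.0522  0.1078] (335, 298) [  7.9   4.7 -83. ] [ 0.4567 -0.0421  0.1041]
```

Depth puts the fingertips about 34 mm behind the reported TCP, at z≈0.054, and not 8 mm ahead of it as stated. That agrees with the missed grip. I'll open, go down in stages and measure again.

>>> {"name": "drive_tool", "arguments": {"series": [[[0,0,0],0,0.045],[[0,0,0],0,0.045],[[-0.007,0,0],0,0.045],[[-0.007,0,0.01],0,0.045],[[-0.007,0,0.02],0,0.045],[[-0.007,0,0.03],0,0.045],[[-0.007,0,0.03],0,0.045]]}}

```text
time_s: 8.72
eef_pos: [0.4712, -0.0449, -0.0099]
eef_rot: [0.177, -3.135, -0.001]
ft_force: [-0.1, 0.8, 0.6]
finger_gap: 0.529
```

```bash
cat >> h.py <<'E'
def pads(a):
    """lowest point of each pad in the tool frame (mm)"""
    W=cloud(a);s,p,R,y=tcp();T=(W-p)@R*1000
    out=[]
    for sg in(-1,1):
        m=(T[...,0]>6)&(T[...,0]<14)&(sg*T[...,1]>0)&(sg*T[...,1]<60)&(T[...,2]>-70)&(T[...,2]<15)&(W[...,2]>.004)
        q=T[m];q=q[q[:,2]>np.percentile(q[:,2],85)] if len(q) else q
        out.append(np.median(q,0).round(1) if len(q) else None)
    return out
E
python3 - <<'E'
from h import *
a=get_image("wrist");s,p,R,y=tcp();print(s["time_s"],p,y,s["finger_gap"]*.085,s["ft_force"],jig(p))
print(pads(a))
W=cloud(a);T=(W-p)@R*1000
for v in range(200,300,8): print(v,[(u,T[v,u].round().tolist()) for u in range(270,300,5)])
E
```

```text
8.775 [ 0.47158054 -0.04499458 -0.00931355] -173.52508568678317 0.04485273638455753 [ 0.71253378 -0.19215641  0.34506774] [-0.09541466 -0.0117469 ]
[array([  9.3,  -6.7, -26.8]), array([  9.2,   5.5, -27.3])]
200 [(270, [24.0, -33.0, -8.0]), (275, [25.0, -30.0, -9.0]), (280, [25.0, -26.0, -11.0]), (285, [24.0, -24.0, -7.0]), (290, [25.0, -20.0, -10.0]), (295, [25.0, -17.0, -9.0])]
208 [(270, [19.0, -33.0, -9.0]), (275, [19.0, -30.0, -8.0]), (280, [19.0, -27.0, -9.0]), (285, [20.0, -24.0, -9.0]), (290, [19.0, -21.0, -8.0]), (295, [20.0, -17.0, -9.0])]
216 [(270, [14.0, -34.0, -8.0]), (275, [14.0, -30.0, -9.0]), (280, [14.0, -27.0, -9.0]), (285, [14.0, -24.0, -8.0]), (290, [14.0, -21.0, -9.0]), (295, [14.0, -18.0, -8.0])]
224 [(270, [9.0, -34.0, -9.0]), (275, [8.0, -31.0, -8.0]), (280, [9.0, -27.0, -9.0]), (285, [9.0, -24.0, -9.0]), (290, [8.0, -21.0, -8.0]), (295, [8.0, -18.0, -8.0])]
232 [(270, [3.0, -34.0, -9.0]), (275, [3.0, -31.0, -9.0]), (280, [3.0, -28.0, -9.0]), (285, [3.0, -24.0, -8.0]), (290, [3.0, -21.0, -8.0]), (295, [3.0, -18.0, -10.0])]
240 [(270, [11.0, -29.0, -36.0]), (
[... 704 characters left out ...]
-68.0]), (275, [5.0, -22.0, -59.0]), (280, [-4.0, -22.0, -46.0]), (285, [-18.0, -23.0, -23.0]), (290, [-19.0, -21.0, -21.0]), (295, [-19.0, -17.0, -21.0])]
280 [(270, [8.0, -23.0, -70.0]), (275, [1.0, -23.0, -60.0]), (280, [-8.0, -22.0, -47.0]), (285, [-24.0, -24.0, -22.0]), (290, [-25.0, -21.0, -21.0]), (295, [-25.0, -18.0, -20.0])]
288 [(270, [4.0, -23.0, -70.0]), (275, [-3.0, -23.0, -60.0]), (280, [-31.0, -27.0, -21.0]), (285, [-30.0, -24.0, -22.0]), (290, [-31.0, -21.0, -21.0]), (295, [-31.0, -18.0, -21.0])]
296 [(270, [-1.0, -23.0, -69.0]), (275, [-6.0, -23.0, -62.0]), (280, [-37.0, -28.0, -21.0]), (285, [-37.0, -24.0, -21.0]), (290, [-36.0, -21.0, -22.0]), (295, [-37.0, -18.0, -21.0])]
```

>>> {"name": "drive_tool", "arguments": {"series": [[[0,0,0.006],0,0.045],[[0,0,0.011],0,0.045],[[0,0,0.011],0,0.045],[[0,0,0.011],0,0.015],[[0,0,0.011],0,0.015],[[0,0,0.011],0,0.015],[[0,0,0.011],0,0.015],[[0,0,0.011],0,0.015]], "newtons": 30}}

```text
time_s: 9.78
eef_pos: [0.472, -0.0451, -0.0197]
eef_rot: [-0.177, 3.136, -0.0]
ft_force: [-1.8, 0.4, 6.1]
finger_gap: 0.284
```

```bash
cat >> h.py <<'E'
def report():
    a=get_image("wrist");s,p,R,y=tcp();print("t",s["time_s"],"p",p.round(4),"yaw",round(y,2),"gap",round(s["finger_gap"]*.085,4),"F",s["ft_force"].round(1),"jigTCP",(jig(p)*1000).round(1),"q6",s["qpos"][5].round(2))
    j,m=bar(a);r=cv2.minAreaRect((j*1000).astype(np.float32));B=cv2.boxPoints(r);n=B[B[:,0].argsort()[:2]]
    print("bar rect",np.round(r[1],1),round(r[2],2),"near corners",n.round(1).tolist());return a
E
python3 - <<'E'
from h import *
report()
E
```

```text
t 9.825 p [ 0.4721 -0.0451 -0.0197] yaw -173.53 gap 0.0238 F [-2.3  1.1  5.4] jigTCP [-95.  -11.9] q6 -0.38
bar rect [24.9 50.7] 87.42 near corners [[-91.4000015258789, -25.100000381469727], [-90.19999694824219, -0.30000001192092896]]
```

Gripped at 24 mm. Next I'll move it to just short of both stops and square it.

>>> {"name": "drive_tool", "arguments": {"series": [[[-0.01,0.003,-0.0005],-1,0.015],[[-0.02,0.006,-0.0005],-2,0.015],[[-0.03,0.009,-0.0005],-3.1,0.015],[[-0.038,0.011,-0.0005],-3.1,0.015],[[-0.0424,0.0122,-0.0005],-3.1,0.015],[[-0.0424,0.0122,-0.0005],-3.1,0.015]]}}

```text
time_s: 10.58
eef_pos: [0.5116, -0.0286, -0.0192]
eef_rot: [0.262, -3.129, 0.002]
ft_force: [-8.7, -3.7, 13.6]
finger_gap: 0.278
```

```bash
python3 - <<'E'
from h import *
a=report()
cv2.imwrite("pics/w6.png",cv2.resize(a["frame"][100:330,170:480],None,fx=2.5,fy=2.5)[:,:,::-1])
E
```

```text
t 10.625 p [ 0.5117 -0.0286 -0.0191] yaw -170.44 gap 0.0242 F [-8.4 -4.  12.5] jigTCP [-53.1  -2.2] q6 -0.38
bar rect [25.  64.8] 89.99 near corners [[-62.599998474121094, -15.199999809265137], [-62.599998474121094, 9.800000190734863]]
```

View pics/w6.png

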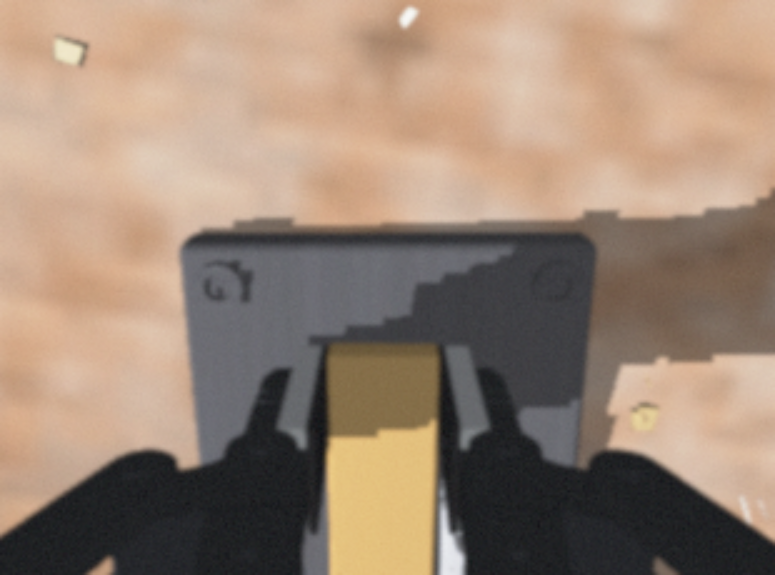

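The bar is held square, with its near end at jig x≈-62.6 and its centre at y≈-2.7. I'll raise slightly and push the last millimetres.

>>> {"name": "drive_tool", "arguments": {"series": [[[0,0,-0.001],0,0.015],[[-0.001,0,-0.001],0,0.015],[[-0.002,0.0,-0.001],0,0.015],[[-0.003,0.0,-0.001],0,0.015],[[-0.0035,0.0,-0.001],0,0.015],[[-0.0035,0.0,-0.001],0,0.015]]}}

```text
time_s: 11.38
eef_pos: [0.514, -0.0277, -0.0191]
eef_rot: [0.261, -3.127, 0.0]
ft_force: [-10.6, -3.9, 0.5]
finger_gap: 0.283
```

```bash
python3 - <<'E'
from h import *
report()
E
```

```text
t 11.425 p [ 0.514  -0.0277 -0.0191] yaw -170.44 gap 0.0237 F [-9.6 -4.   0.4] jigTCP [-50.7  -1.7] q6 -0.38
bar rect [25.  64.7] 89.91 near corners [[-60.099998474121094, -14.699999809265137], [-60.0, 10.300000190734863]]
```

>>> {"name": "drive_tool", "arguments": {"series": [[[-0.001,0,0],0,0.015],[[-0.002,0,0],0,0.015],[[-0.003,0,0],0,0.015],[[-0.003,0,0],0,0.015]]}}

```text
time_s: 11.92
eef_pos: [0.5138, -0.0276, -0.0192]
eef_rot: [0.26, -3.121, 0.002]
ft_force: [-25.9, -8.6, 16.5]
finger_gap: 0.278
```

```bash
python3 - <<'E'
from h import *
report()
E
```

```text
t 11.975 p [ 0.5139 -0.0276 -0.0192] yaw -170.48 gap 0.0239 F [-27.   -8.5  16.8] jigTCP [-50.8  -1.7] q6 -0.38
bar rect [25.  64.4] 89.91 near corners [[-60.0, -14.600000381469727], [-59.900001525878906, 10.300000190734863]]
```

The bar is hard against the end stop: 27 N with no motion. Next is the fence.

>>> {"name": "drive_tool", "arguments": {"series": [[[0.0015,0.001,-0.0005],0,0.015],[[0.0015,0.002,-0.0005],0,0.015],[[0.0015,0.003,-0.0005],0,0.015],[[0.0015,0.004,-0.0005],0,0.015],[[0.0015,0.005,-0.0005],0,0.015],[[0.0015,0.005,-0.0005],0,0.015]]}}

```text
time_s: 12.72
eef_pos: [0.5137, -0.0263, -0.0188]
eef_rot: [0.257, -3.124, 0.013]
ft_force: [-16.1, -30.6, -1.2]
finger_gap: 0.278
```

```bash
python3 - <<'E'
from h import *
report()
E
```

```text
t 12.775 p [ 0.5136 -0.0263 -0.0188] yaw -170.6 gap 0.0235 F [-16.2 -31.6  -1.5] jigTCP [-50.8  -0.3] q6 -0.37
bar rect [24.5 65. ] 88.32 near corners [[-60.400001525878906, -12.300000190734863], [-59.70000076293945, 12.199999809265137]]
```

>>> {"name": "drive_tool", "arguments": {"series": [[[0,-0.0015,0],0,0.015],[[0,-0.003,0],0,0.015],[[0,-0.003,0],0,0.034],[[0,-0.003,0],0,0.034],[[0,-0.003,0],0,0.034],[[0,-0.003,-0.03],0,0.034],[[0.03,-0.003,-0.06],0,0.034],[[0.06,-0.003,-0.06],0,0],[[0.06,-0.003,-0.06],0,0]]}}

```text
time_s: 13.9
eef_pos: [0.4569, -0.0353, 0.0425]
eef_rot: [-0.261, 3.131, -0.0]
ft_force: [0.3, -0.3, 0.1]
finger_gap: 0.008
```

```bash
python3 - <<'E'
from h import *
a=report()
cv2.imwrite("pics/w7.png",cv2.resize(a["frame"][180:350,200:460],None,fx=3,fy=3,interpolation=cv2.INTER_CUBIC)[:,:,::-1])
E
```

```text
t 13.95 p [ 0.4581 -0.0354  0.0424] yaw -170.45 gap -0.0001 F [-0.5 -0.5  1. ] jigTCP [-107.1   -0. ] q6 -0.42
bar rect [41.  11.5] 0.29 near corners [[-33.400001525878906, 5.300000190734863], [-33.29999923706055, -6.199999809265137]]
```

View pics/w7.png

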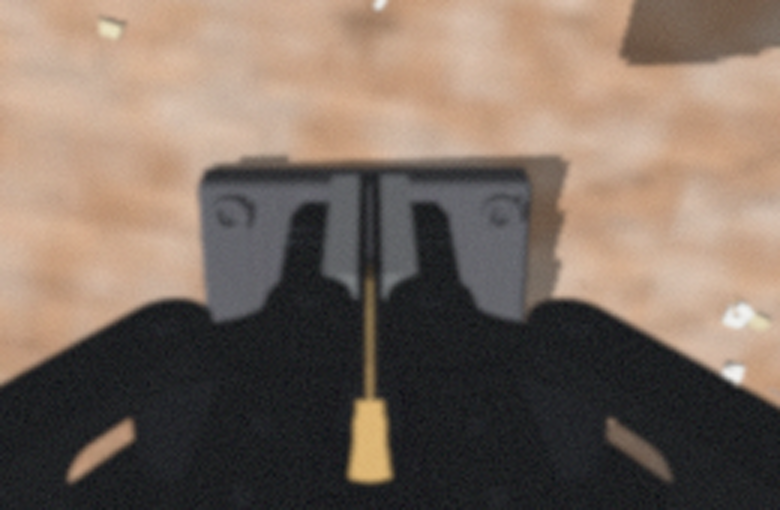

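>>> {"name": "drive_tool", "arguments": {"series": [[[0,0,-0.06],0,0],[[0,-0.04,-0.08],0,0],[[0,-0.08,-0.08],0,0],[[-0.03,-0.08,-0.08],0,0],[[-0.03,-0.08,-0.08],0,0],[[-0.03,-0.08,-0.08],0,0]]}}

```text
time_s: 14.7
eef_pos: [0.501, -0.109, 0.1217]
eef_rot: [0.263, -3.13, -0.0]
ft_force: [-0.7, 0.0, 1.9]
finger_gap: 0.0
```

```bash
python3 - <<'E'
from h import *
a=report();save(a,"w8")
j,m=bar(a);v,u=np.nonzero(m);print(m.sum(),u.min(),u.max(),v.min(),v.max())
# edges by columns of jig x
for x0 in range(-58,20,8):
    q=j[(j[:,0]*1000>x0)&(j[:,0]*1000<x0+8)]*1000
    if len(q)>10: print(x0,np.percentile(q[:,1],[1,99]).round(1))
W=cloud(a);T=(W-tcp()[1])@tcp()[2]*1000
m=(abs(T[...,0])<16)&(abs(T[...,1])<25)&(T[...,2]>-60)&(T[...,2]<20);q=T[m];print("closed finger y extent near tip",[(z,np.percentile(q[(q[:,2]>z)&(q[:,2]<z+6)],[2,98],axis=0).round(1).tolist()) for z in range(-54,-20,6) if ((q[:,2]>z)&(q[:,2]<z+6)).sum()>20])
E
```

```text
t 14.75 p [ 0.5008 -0.1089  0.1219] yaw -170.39 gap 0.0001 F [ 0.5 -0.   0.2] jigTCP [-77.2 -79.7] q6 -0.54
bar rect [26.3 92.2] 89.05 near corners [[-61.900001525878906, -14.699999809265137], [-61.5, 11.600000381469727]]
1725 379 409 204 280
-58 [-14.8  11.2]
-50 [-14.5  11.1]
-42 [-14.9  10.9]
-34 [-14.6   9.9]
-26 [-15.1   9.1]
-18 [-15.    9.4]
-10 [-15.2   9.2]
-2 [-15.6   9. ]
6 [-15.3   8.7]
14 [-15.9   8.9]
closed finger y extent near tip [(-54, [[5.7, -13.2, -53.9], [10.7, 12.8, -48.2]]), (-48, [[5.7, -13.3, -47.9], [10.8, 12.8, -42.2]]), (-42, [[5.7, -12.3, -41.9], [10.8, 11.9, -36.3]]), (-36, [[9.7, -6.2, -35.9], [10.6, 5.7, -33.7]])]
```

>>> {"name": "drive_tool", "arguments": {"series": [[[-0.03,0.02,0.03],0,0],[[-0.062,0.042,0.07],0,0],[[-0.062,0.042,0.11],0,0],[[-0.062,0.042,0.139],0,0],[[-0.062,0.042,0.139],0,0],[[-0.062,0.047,0.139],0,0],[[-0.062,0.051,0.139],0,0],[[-0.062,0.054,0.139],0,0],[[-0.062,0.056,0.139],0,0],[[-0.062,0.058,0.139],0,0],[[-0.062,0.058,0.139],0,0]]}}

```text
time_s: 16.12
eef_pos: [0.5525, -0.0417, -0.0169]
eef_rot: [-0.262, 3.131, -0.0]
ft_force: [-0.0, -0.3, -0.7]
finger_gap: -0.002
```

```bash
python3 - <<'E'
from h import *
report()
E
```

```text
t 16.175 p [ 0.5526 -0.0417 -0.0169] yaw -170.42 gap -0.0001 F [-0.2  0.6  1.9] jigTCP [-15. -22.] q6 -0.39
bar rect [25.  65.5] 88.59 near corners [[-61.5, -13.5], [-60.900001525878906, 11.5]]
```

No contact yet, so I'll continue in small steps.

>>> {"name": "drive_tool", "arguments": {"series": [[[0,0.002,0],0,0],[[0,0.003,0],0,0],[[0,0.004,0],0,0],[[0,0.005,0],0,0],[[0,0.006,0],0,0],[[0,0.006,0],0,0]]}}

```text
time_s: 16.92
eef_pos: [0.5524, -0.0394, -0.0165]
eef_rot: [-0.259, 3.13, -0.011]
ft_force: [0.8, -23.6, -0.4]
finger_gap: 0.001
```

```bash
python3 - <<'E'
from h import *
report()
E
```

```text
t 16.975 p [ 0.5524 -0.0394 -0.0165] yaw -170.55 gap -0.0001 F [  0.8 -24.8  -0.2] jigTCP [-14.7 -19.7] q6 -0.38
bar rect [24.9 65.9] 89.04 near corners [[-61.20000076293945, -13.399999618530273], [-60.79999923706055, 11.5]]
```

>>> {"name": "drive_tool", "arguments": {"series": [[[0,-0.012,0],0,0],[[0,-0.015,-0.03],0,0],[[0.03,-0.01,-0.045],0,0],[[0.07,0.016,-0.045],0,0],[[0.07,0.016,-0.045],0,0],[[0.07,0.016,-0.02],0,0],[[0.07,0.016,0],0,0],[[0.065,0.016,0],0,0],[[0.06,0.016,0],0,0],[[0.057,0.016,0],0,0],[[0.055,0.016,0],0,0],[[0.055,0.016,0],0,0]]}}

```text
time_s: 18.48
eef_pos: [0.4928, -0.0296, -0.017]
eef_rot: [0.261, -3.127, 0.002]
ft_force: [-12.1, -5.1, 8.7]
finger_gap: 0.005
```

```bash
python3 - <<'E'
from h import *
report()
E
```

```text
t 18.525 p [ 0.4928 -0.0296 -0.017 ] yaw -170.44 gap -0.0001 F [-11.1  -4.3   7.9] jigTCP [-71.9  -0.1] q6 -0.39
bar rect [ 7.4 20. ] 89.96 near corners [[-34.400001525878906, -3.799999952316284], [-34.400001525878906, 3.5999999046325684]]
```

>>> {"name": "drive_tool", "arguments": {"series": [[[-0.001,0,0],0,0],[[-0.002,0,0],0,0],[[-0.003,0,0],0,0],[[-0.003,0,0],0,0]]}}

```text
time_s: 19.02
eef_pos: [0.4929, -0.0295, -0.0172]
eef_rot: [0.26, -3.122, 0.003]
ft_force: [-25.8, -10.6, 19.2]
finger_gap: 0.002
```

```bash
python3 - <<'E'
from h import *
report()
E
```

```text
t 19.075 p [ 0.4929 -0.0295 -0.0172] yaw -170.48 gap -0.0003 F [-25.6 -10.5  20.4] jigTCP [-71.8  -0. ] q6 -0.39
bar rect [ 7.4 19.8] 89.95 near corners [[-34.5, -3.700000047683716], [-34.5, 3.700000047683716]]
```

The bar is firmly on the end stop (26 N, no motion). I'll retreat and go to a low view from the far side of the stand to see the key.

>>> {"name": "drive_tool", "arguments": {"series": [[[0.015,0,0],0,0],[[0.015,0,-0.06],0,0],[[0.015,0,-0.12],10,0],[[0.01,0.03,-0.18],20,0],[[-0.04,0.07,-0.2],30,0],[[-0.09,0.1,-0.2],40,0],[[-0.14,0.127,-0.2],50,0],[[-0.176,0.127,-0.2],60,0],[[-0.176,0.127,-0.2],70,0],[[-0.176,0.127,-0.2],80,0],[[-0.176,0.127,-0.2],90,0],[[-0.176,0.127,-0.2],100,0]]}}

```text
time_s: 20.58
eef_pos: [0.6501, 0.1259, 0.1832]
eef_rot: [2.236, 2.207, 0.001]
ft_force: [0.7, 0.3, 0.5]
finger_gap: -0.001
```

```bash
python3 - <<'E'
from h import *
a=report();save(a,"w9")
j,m=bar(a)
for x0 in range(-62,20,8):
    q=j[(j[:,0]*1000>x0)&(j[:,0]*1000<x0+8)]*1000
    if len(q)>10: print(x0,np.percentile(q[:,1],[1,99]).round(1))
s,p,R,y=tcp()
# heights around TCP for clearance
W=cloud(a);m=(abs(W[...,0]-.66)<.07)&(abs(W[...,1]-.13)<.07)&(W[...,2]<.13);print("max z near",np.nanmax(W[...,2][m]), m.sum())
for n in("punch_head","keyed_punch","punch_stand"): print(n,[(np.round(d["box"]).tolist(),round(d["score"],2)) for d in search_frame("wrist",n)[:2]])
m=(W[...,2]>.09)&(abs(W[...,0]-.52)<.05)&(abs(W[...,1]-.2)<.06);print(m.sum(),np.nanmedian(W[m],0))
w=W[m&(W[...,2]>.11)];print("head top",len(w),w.mean(0),w.min(0),w.max(0))
E
```

```text
t 20.625 p [0.6501 0.1259 0.1832] yaw 88.75 gap -0.0001 F [-0.3 -0.7 -0.5] jigTCP [109.1 126.9] q6 1.66
bar rect [27.2 85.8] 88.73 near corners [[-61.599998474121094, -10.899999618530273], [-61.0, 16.299999237060547]]
-62 [-9.7 15.3]
-54 [-11.   15.8]
-46 [-10.1  15.6]
-38 [-7.1 14.9]
-30 [-4.6 10.1]
-22 [-1.4 10.4]
-14 [-0.5 10.2]
-6 [-2.7 10. ]
2 [-8.8 10. ]
10 [-9.2  9.7]
18 [-0.1 10.6]
max z near 0.12991081337112412 12733
punch_head [([158.0, 82.0, 228.0, 126.0], 0.87)]
keyed_punch [([160.0, 81.0, 229.0, 126.0], 0.94)]
punch_stand [([167.0, 0.0, 268.0, 140.0], 0.89), ([199.0, 231.0, 340.0, 303.0], 0.49)]
1562 [0.53665815 0.21303433 0.11545482]
head top 1247 [0.53277476 0.21311239 0.11580436] [0.51618464 0.19918769 0.1100616 ] [0.54586293 0.22700697 0.1194245 ]
```

```bash
python3 - <<'E'
from h import *
W=np.load("w1.npz")["W"]
for x in np.arange(.56,.78,.02): print(round(x,2),[(lambda m: round(float(np.nanpercentile(W[...,2][m],98)),3) if m.sum()>3 else None)((abs(W[...,0]-x)<.01)&(abs(W[...,1]-y)<.015)) for y in (.06,.09,.12,.15,.18,.21,.24)])
m=(W[...,2]>.108)&(W[...,2]<.125)&(abs(W[...,0]-.52)<.05)&(abs(W[...,1]-.2)<.06);w=W[m];print("head top w1",len(w),np.median(w,0),w.min(0),w.max(0));
r=cv2.minAreaRect((w[:,:2]*1000).astype(np.float32));print(r)
E
```

```text
0.56 [0.001, 0.316, 0.324, 0.001, 0.033, 0.058, 0.061]
0.58 [0.001, 0.001, 0.002, 0.001, 0.033, 0.033, 0.032]
0.6 [0.001, 0.001, 0.001, 0.001, 0.001, 0.001, 0.001]
0.62 [0.001, 0.001, 0.001, 0.001, 0.002, 0.002, 0.001]
0.64 [0.001, 0.001, 0.001, 0.001, 0.001, 0.001, 0.001]
0.66 [0.005, 0.001, 0.001, 0.001, 0.001, 0.001, 0.001]
0.68 [0.001, 0.001, 0.001, 0.001, 0.001, 0.001, 0.001]
0.7 [0.001, 0.001, 0.203, 0.201, 0.152, 0.136, 0.136]
0.72 [0.001, 0.001, 0.182, 0.181, 0.173, 0.164, 0.153]
0.74 [0.062, 0.055, 0.144, 0.135, 0.141, 0.149, 0.132]
0.76 [0.065, 0.056, 0.125, 0.124, 0.124, 0.124, 0.125]
head top w1 1172 [0.53046654 0.21256391 0.11590075] [0.51658148 0.19848686 0.10800401] [0.54539418 0.22709733 0.11906074]
((531.0299072265625, 212.8254852294922), (28.202232360839844, 28.18747901916504), 87.12651062011719)
```

The head centre is at about (0.531, 0.213), with its flats at -3° mod 90. I'll go lower at yaw 45° to view the key.

>>> {"name": "drive_tool", "arguments": {"series": [[[-0.048,-0.049,0],10,0],[[-0.048,-0.049,0.03],20,0],[[-0.048,-0.049,0.07],30,0],[[-0.048,-0.049,0.11],40,0],[[-0.048,-0.049,0.143],43.7,0],[[-0.048,-0.049,0.143],43.7,0]]}}

```text
time_s: 21.52
eef_pos: [0.5992, 0.0782, 0.0384]
eef_rot: [-2.89, -1.229, 0.005]
ft_force: [0.1, -0.6, 0.4]
finger_gap: 0.006
```

```bash
python3 - <<'E'
from h import *
a=get_image("wrist");s,p,R,y=tcp();print(p,y,s["time_s"])
u,v=proj(a,[.531,.213,.06])[0];print(u,v)
u0=int(max(0,u-75));v0=int(max(0,v-75));c=a["frame"][v0:v0+150,u0:u0+150]
cv2.imwrite("pics/k.png",cv2.resize(c,None,fx=4,fy=4,interpolation=cv2.INTER_CUBIC)[:,:,::-1]);print(u0,v0)
ax=lambda an:[.531+.0145*np.cos(np.radians(an)),.213+.0145*np.sin(np.radians(an)),.043]
for an in(-93,-3,87): print(an,(proj(a,[ax(an)])-[u0,v0])*4)
import pickle;pickle.dump(a,open("k.pkl","wb"))
E
```

```text
[0.6003079  0.07814764 0.0401769 ] 46.09960026584693 21.575
65.49032436086492 164.71226495187074
0 89
-93 [[439.10856863 352.43950526]]
-3 [[416.97700156 219.97005167]]
87 [[279.16131527 210.22817501]]
```

View pics/k.png

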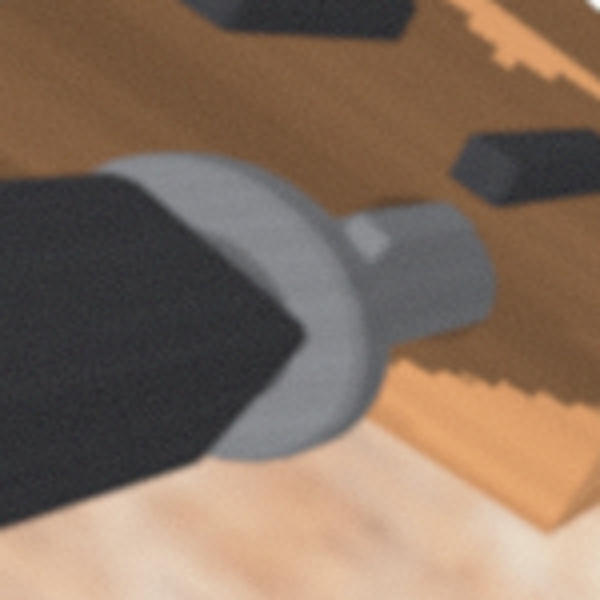

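The punch shows with a light patch at (368,237) below the flange, probably the key's top face. I'll check by projection.

```bash
python3 - <<'E'
from h import *
import pickle;a=pickle.load(open("k.pkl","rb"))
o=np.array([0,89])
def P(r,an,t,z): 
    an=np.radians(an);return [.531+r*np.cos(an)-t*np.sin(an),.213+r*np.sin(an)+t*np.cos(an),z]
for an in(-3,-13,7,87,-93):
    print(an,"top face",((proj(a,[P(r,an,t,.052) for r,t in((10,-3),(14.5,-3),(14.5,3),(10,3)) for r,t in[(r/1000,t/1000)]])-o)*4).round().tolist(),"low outer",((proj(a,[P(.0145,an,0,.034)])-o)*4).round())
print("flange rim -33",((proj(a,[P(.0205,-33,0,.064),P(.0205,57,0,.064),P(.0205,-123,0,.064),P(0,0,0,.116)])-o)*4).round().tolist())
print(((proj(a,[P(.01,-33,0,.032),P(.01,57,0,.032),P(.01,-123,0,.032)])-o)*4).round().tolist())
E
```

```text
-3 top face [[369.0, 263.0], [387.0, 243.0], [352.0, 211.0], [333.0, 232.0]] low outer [[460. 214.]]
-13 top face [[376.0, 275.0], [398.0, 259.0], [368.0, 223.0], [345.0, 239.0]] low outer [[472. 227.]]
7 top face [[360.0, 252.0], [373.0, 228.0], [334.0, 201.0], [320.0, 226.0]] low outer [[446. 202.]]
87 top face [[263.0, 227.0], [236.0, 203.0], [212.0, 231.0], [240.0, 254.0]] low outer [[329. 204.]]
-93 top face [[357.0, 357.0], [383.0, 379.0], [406.0, 353.0], [381.0, 331.0]] low outer [[480. 340.]]
flange rim -33 [[377.0, 280.0], [161.0, 155.0], [305.0, 450.0], [-290.0, 415.0]]
[[473.0, 260.0], [389.0, 210.0], [441.0, 331.0]]
```

The patch matches the key at -3° exactly, so the punch needs about +12° to the keyway. Next I'll go above the head at tool yaw 87°.

>>> {"name": "drive_tool", "arguments": {"series": [[[0,0,-0.05],0,0.05],[[0,0,-0.08],0,0.05],[[0.01,-0.05,-0.08],-10,0.05],[[0.03,-0.1,-0.08],-20,0.05],[[0.049,-0.143,-0.08],-30,0.05],[[0.049,-0.143,-0.08],-41,0.05],[[0.049,-0.143,-0.08],-41,0.05],[[0.049,-0.143,-0.08],-41,0.05]]}}

```text
time_s: 22.58
eef_pos: [0.5327, 0.2126, 0.121]
eef_rot: [2.284, 2.156, 0.002]
ft_force: [-0.3, 0.8, -0.3]
finger_gap: 0.585
```

```bash
cat >> h.py <<'E'
def head(a,z0=.108,z1=.125,c=(.531,.213)):
    W=cloud(a);m=(W[...,2]>z0)&(W[...,2]<z1)&(abs(W[...,0]-c[0])<.022)&(abs(W[...,1]-c[1])<.022)
    w=W[blob(m)];return len(w),cv2.minAreaRect((w[:,:2]*1000).astype(np.float32)),w[:,2].mean()
E
python3 - <<'E'
from h import *
Zs=[]
a=get_image("wrist");s,p,R,y=tcp();print(p,y,s["time_s"],s["finger_gap"]*.085)
print(head(a)); save(a,"w11")
print((R.T@(np.array([.531,.213,.0435])-p)).round(4))
print(proj(a,[[.531,.213,.116]]))
for n in("punch_head","keyed_punch"): print(n,[(np.round(d["box"]).tolist(),round(d["score"],2)) for d in search_frame("wrist",n)[:2]])
E
```

```text
[0.53264348 0.21249121 0.1207654 ] 86.68315330580727 22.625 0.04977762528495435
(1516, ((530.8897705078125, 213.45347595214844), (28.03948402404785, 27.764463424682617), 87.7052993774414), np.float64(0.11568325217879899))
[ 0.0004 -0.0017  0.0773]
[[319.63101385 227.4589363 ]]
punch_head [([296.0, 184.0, 349.0, 244.0], 0.79), ([299.0, 317.0, 456.0, 390.0], 0.65)]
keyed_punch [([298.0, 181.0, 342.0, 245.0], 0.92)]
```

>>> {"name": "drive_tool", "arguments": {"series": [[[0.001,-0.0016,0],-0.8,0.05],[[0.001,-0.0016,0.03],-0.8,0.05],[[0.001,-0.0016,0.06],-0.8,0.05],[[0.001,-0.0016,0.077],-0.8,0.05],[[0.001,-0.0016,0.077],-0.8,0.05],[[0.001,-0.0016,0.077],-0.8,0.02],[[0.001,-0.0016,0.077],-0.8,0.02],[[0.001,-0.0016,0.077],-0.8,0.02],[[0.001,-0.0016,0.077],-0.8,0.02],[[0.001,-0.0016,0.077],-0.8,0.02]], "newtons": 80}}

```text
time_s: 23.98
eef_pos: [0.531, 0.2141, 0.0441]
eef_rot: [2.265, 2.175, 0.002]
ft_force: [-2.1, -0.1, 6.8]
finger_gap: 0.318
```

```bash
python3 - <<'E'
from h import *
a=get_image("wrist");s,p,R,y=tcp();print(p,y,s["time_s"],s["finger_gap"]*.085,s["ft_force"],s["ft_torque"])
print(head(a));print(pads(a))
E
```

```text
[0.5310462  0.21414301 0.04413347] 87.67863527524304 24.025 0.02735437960457454 [-1.86814819 -0.96514244  6.83706911] [-0.06550645  0.51392499  0.0559914 ]
(4955, ((530.2736206054688, 213.70115661621094), (29.67633628845215, 43.962059020996094), 86.87718963623047), np.float64(0.11568054406064827))
[array([ 10.5, -16.6,  12.7]), array([ 9.8, 22.1, 12.9])]
```

>>> {"name": "drive_tool", "arguments": {"series": [[[0,0,-0.04],0,0.02],[[0,0,-0.08],0,0.02],[[0,0,-0.106],0,0.02],[[-0.05,0.01,-0.106],-3,0.02],[[-0.1,0.025,-0.106],-6,0.02],[[-0.15,0.04,-0.106],-9,0.02],[[-0.2,0.055,-0.106],-11.3,0.02],[[-0.25,0.07,-0.106],-11.3,0.02],[[-0.3,0.083,-0.106],-11.3,0.02],[[-0.331,0.083,-0.106],-11.3,0.02],[[-0.331,0.083,-0.106],-11.3,0.02],[[-0.331,0.083,-0.106],-11.3,0.02]]}}

```text
time_s: 25.52
eef_pos: [0.6, -0.1197, 0.1492]
eef_rot: [-2.041, -2.388, -0.0]
ft_force: [0.4, -1.1, -2.5]
finger_gap: 0.32
```

```bash
python3 - <<'E'
from h import *
a=get_image("wrist");save(a,"w12");s,p,R,y=tcp();print(p,y,s["time_s"],s["finger_gap"]*.085,s["ft_force"])
import pickle;pickle.dump(a,open("w12.pkl","wb"))
f=a["frame"];hsv=cv2.cvtColor(f,cv2.COLOR_RGB2HSV);W=cloud(a)
b=search_frame("wrist","lift_sleeve");print([(np.round(d["box"]).tolist(),round(d["score"],2)) for d in b[:2]])
l,t,r,bo=[int(x) for x in b[0]["box"]]
roi=np.zeros(f.shape[:2],bool);roi[t-5:bo+5,l-5:r+5]=1
m2=blob(roi&(hsv[...,1]<60)&(hsv[...,2]>200));cs,_=cv2.findContours(m2.astype(np.uint8),cv2.RETR_CCOMP,cv2.CHAIN_APPROX_NONE)
for c in cs:
    if len(c)>40:
        q=ray(a,c[:,0],.081)[:,:2]*1000;print("contour",len(c),cv2.fitEllipse(q.astype(np.float32)))
w=W[roi&(W[...,2]>.074)&(W[...,2]<.088)];print("rim cloud",len(w),(w.min(0)+w.max(0))/2,w.mean(0))
j,m=bar(a)
for x0 in range(-62,30,8):
    q=j[(j[:,0]*1000>x0)&(j[:,0]*1000<x0+8)]*1000
    if len(q)>10: print(x0,np.percentile(q[:,1],[1,99]).round(1))
print("near x",np.percentile(j[:,0]*1000,.5))
M=(W[...,2]>.008)&(W[...,2]<.016)&(abs(W[...,0]-.57)<.13)&(abs(W[...,1])<.09);w=W[blob(M)];print("plate",cv2.minAreaRect((w[:,:2]*1000).astype(np.float32)))
E
```

```text
[ 0.59999517 -0.11930798  0.14927878] 99.0098433010918 25.575 0.026749879378047108 [-0.4863114   0.49156044 -2.53492616]
[([326.0, 37.0, 385.0, 108.0], 0.82), ([215.0, 34.0, 424.0, 132.0], 0.3)]
contour 205 ((610.0859985351562, -10.765233039855957), (49.505741119384766, 52.782470703125), 84.44136810302734)
contour 120 ((612.1854858398438, -14.516921043395996), (26.25606918334961, 34.132415771484375), 115.44388580322266)
rim cloud 1967 [ 0.61056243 -0.01043593  0.0784529 ] [ 0.61052583 -0.00919611  0.08008917]
-62 [-13.1  10.9]
-54 [-13.7  10.8]
-46 [-13.8  10.7]
-38 [-13.9  11.4]
-30 [-13.    9.6]
-22 [-13.1  10.4]
-14 [-13.2  10.3]
-6 [-13.3  10.2]
2 [-13.4  10.1]
10 [-13.5  10. ]
18 [-13.6  10. ]
near x -59.634016381673995
plate ((577.8876342773438, -15.850570678710938), (200.20314025878906, 92.2289810180664), 9.678173065185547)
```

The plate fit gives the guide at (0.6104, -0.0103) and yaw 9.6°, and the sleeve rim agrees. The bar is still in place, so I'll move over the guide and start down.

>>> {"name": "drive_tool", "arguments": {"series": [[[0.04,0.01,0],-0.5,0.02],[[0.08,0.02,0],-0.5,0.02],[[0.1066,0.0274,0],-0.5,0.02],[[0.1066,0.0274,0],-0.5,0.02],[[0.1066,0.0274,0],-0.5,0.02],[[0.1066,0.0274,0.015],-0.5,0.02],[[0.1066,0.0274,0.03],-0.5,0.02],[[0.1066,0.0274,0.042],-0.5,0.02],[[0.1066,0.0274,0.048],-0.5,0.02],[[0.1066,0.0274,0.054],-0.5,0.02],[[0.1066,0.0274,0.054],-0.5,0.02]]}}

```text
time_s: 27.0
eef_pos: [0.6104, -0.0105, 0.0948]
eef_rot: [-2.03, -2.397, 0.0]
ft_force: [-0.6, 0.1, -2.8]
finger_gap: 0.314
```

```bash
python3 - <<'E'
from h import *
a=get_image("wrist");save(a,"w13");s,p,R,y=tcp();print(p,y,s["time_s"],s["finger_gap"]*.085,s["ft_force"],s["ft_torque"])
W=cloud(a);T=(W-p)@R*1000
m=(abs(T[...,0])<30)&(abs(T[...,1])<13)&(T[...,2]>-78)&(T[...,2]<-66);q=T[m]
print("head top in tool frame",len(q),np.percentile(q,[2,98],axis=0).round(1),np.median(q[:,2]))
E
```

```text
[ 0.61058382 -0.01055836  0.0951801 ] 99.4741186998561 27.05 0.026965873597063768 [-0.24788183  0.15235    -2.92758068] [ 0.01716464 -0.0342432  -0.02780687]
head top in tool frame 3426 [[-13.6 -12.4 -73.5]
 [ 13.1  12.4 -67. ]] -71.41056327192491
```

>>> {"name": "drive_tool", "arguments": {"series": [[[0.0005,0,0.004],0,0.02],[[0.0005,0,0.008],0,0.02],[[0.0005,0,0.012],0,0.02],[[0.0005,0,0.016],0,0.02],[[0.0005,0,0.02],0,0.02],[[0.0005,0,0.0225],0,0.02],[[0.0005,0,0.025],0,0.02],[[0.0005,0,0.025],0,0.02]]}}

```text
time_s: 28.05
eef_pos: [0.6104, -0.01, 0.0699]
eef_rot: [-2.03, -2.397, 0.0]
ft_force: [0.0, -0.6, -2.7]
finger_gap: 0.319
```

```bash
cat >> h.py <<'E'
def held(sv=None):
    a=get_image("wrist");s,p,R,y=tcp();print(p.round(4),round(y,2),s["time_s"],"gap",round(s["finger_gap"]*.085,4),"F",s["ft_force"].round(1),"M",s["ft_torque"].round(2))
    T=(cloud(a)-p)@R*1000;m=(abs(T[...,0])<30)&(abs(T[...,1])<13)&(T[...,2]>-78)&(T[...,2]<-60);q=T[m];z=np.median(q[:,2])
    x=np.percentile(q[abs(q[:,2]-z)<4],[2,98],axis=0);print("head x",x[:,0].round(1),"top",z.round(1),"nose z est",(p[2]*1000-z-106).round(1));return a
E
python3 -c "
from h import *
held()"
```

```text
[ 0.6104 -0.01    0.0701] 99.47 28.1 gap 0.0272 F [ 0.1 -0.  -2.8] M [ 0.01  0.09 -0.02]
head x [-13.7  12.9] top -71.4 nose z est 35.5
```

The nose is below the 40.5 mm landing height with no contact force, so the key is entering the keyway. I'll continue down against the sleeve.

>>> {"name": "drive_tool", "arguments": {"series": [[[0,0,0.004],0,0.02],[[0,0,0.007],0,0.02],[[0,0,0.01],0,0.02],[[0,0,0.012],0,0.02],[[0,0,0.014],0,0.02],[[0,0,0.016],0,0.02],[[0,0,0.017],0,0.02],[[0,0,0.018],0,0.02],[[0,0,0.018],0,0.02]], "newtons": 100}}

```text
time_s: 29.22
eef_pos: [0.6104, -0.0101, 0.0522]
eef_rot: [2.03, 2.397, 0.0]
ft_force: [-4.0, 0.1, 4.5]
finger_gap: 0.313
```

```bash
python3 -c "
from h import *
held()"
```

```text
[ 0.6104 -0.01    0.0522] 99.48 29.275 gap 0.0268 F [-3.4  0.8  4.3] M [0.1  0.5  0.05]
head x [-13.9  12.9] top -71.5 nose z est 17.7
```

>>> {"name": "drive_tool", "arguments": {"series": [[[0,0,0.001],0,0.02],[[0,0,0.002],0,0.02],[[0,0,0.003],0,0.02],[[0,0,0.003],0,0.02],[[0,0,0.003],0,0.02]]}}

```text
time_s: 29.9
eef_pos: [0.6107, -0.0101, 0.052]
eef_rot: [2.029, 2.396, 0.002]
ft_force: [-14.3, 1.6, 42.9]
finger_gap: 0.318
```

```bash
python3 -c "
from h import *
held()"
```

```text
[ 0.6107 -0.0101  0.052 ] 99.48 29.95 gap 0.0265 F [-14.9   1.3  42.4] M [ 0.27  3.65 -0.06]
head x [-13.6  12.9] top -71.6 nose z est 17.5
```

Hard contact at TCP z 0.052. I'll ease it to a moderate press, relieve the side load, and check the bar.

>>> {"name": "drive_tool", "arguments": {"series": [[[0,-0.0005,-0.0005],0,0.02],[[0,-0.0005,-0.001],0,0.02],[[0,-0.0005,-0.001],0,0.02],[[0,-0.0005,-0.001],0,0.02]]}}

```text
time_s: 30.45
eef_pos: [0.6106, -0.0101, 0.0521]
eef_rot: [2.029, 2.396, 0.002]
ft_force: [-8.3, 1.2, 27.9]
finger_gap: 0.32
```

```bash
python3 - <<'E'
from h import *
a=held();cv2.imwrite("pics/fin.png",cv2.resize(a["frame"],(800,500))[:,:,::-1]);report()
import h
h.J0[:]=[.5631,-.0184]
for cam in("wrist","top"):
    b=get_image(cam);j,m=bar(b);j=j*1000;print(cam,m.sum(),"near x",np.percentile(j[:,0],1).round(1))
    for x0 in range(-60,10,10):
        q=j[(j[:,0]>x0)&(j[:,0]<x0+10)]
        if len(q)>4: print(x0,np.percentile(q[:,1],[2,98]).round(1))
E
```

```text
[ 0.6106 -0.0101  0.0521] 99.48 30.5 gap 0.0266 F [-7.5  1.6 28.7] M [ 0.35  2.02 -0.02]
head x [-13.7  12.9] top -71.5 nose z est 17.6
t 30.55 p [ 0.6106 -0.0101  0.0521] yaw 99.48 gap 0.0269 F [-8.2  1.6 27.7] jigTCP [47.5 -0.6] q6 1.26
bar rect [24.5 87.5] 89.78 near corners [[-59.70000076293945, -12.100000381469727], [-59.599998474121094, 12.399999618530273]]
wrist 2896 near x -58.1
-60 [-11.3  12.4]
-50 [-11.3  12.3]
-40 [-11.4  12.3]
-30 [-11.4  10.6]
-20 [-11.5  10.6]
-10 [-11.5  11.4]
0 [-11.5  11.3]Traceback (most recent call last):
  File "<stdin>", line 6, in <module>
  File "h.py", line 30, in bar
    m=blob(m);return j.reshape(400,640,2)[m],m
  File "h.py", line 19, in blob
    n,l,st,ce=cv2.connectedComponentsWithStats(m.astype(np.uint8));k=1+np.argmax(st[1:,4]);return l==k
                                                                       ~~~~~~~~~^^^^^^^^^^
    return _wrapfunc(a, 'argmax', axis=axis, out=out, **kwds)
    return bound(*args, **kwds)
ValueError: attempt to get argmax of an empty sequence
```

View pics/fin.png

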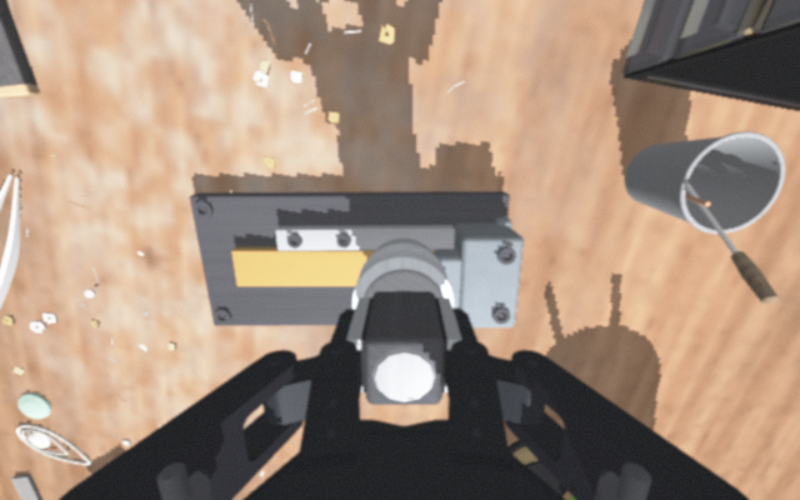

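The final view shows the bar flush along the fence (235..370, 250..287), parallel to the plate. The punch is gripped at (405,350) with its flange down on the sleeve at (402,265), and the press is steady at about 28 N. Handing in.

```bash
python3 -c "
from h import *
print(order.finish_job()); s=state(); print(s['time_s'],s['ft_force'])"
```

```text
the job is handed in; nothing more can be done
None
the job is handed in; nothing more can be done
```

I registered the bar, put the keyed punch home in the guide and handed the job in at about 30.5 s of the 72 s, still gripping and pressing. The hand-in reports no verdict, so the result rests on the checks below.

**What I did**
- I gripped the bar by its near end, squared it and drew it up to both stops. Then I pushed it with shut fingers until it stood firm, at about 25 N against the fence and about 26 N against the end stop.
- I found the punch's key at about -3° from a low view, gripped the square head and turned it about 12°. It went straight into the guide and keyway without landing on the hub, so no searching turn was needed.
- I pushed down until the punch stopped hard, then eased off to a moderate press.

**Last checks**
- **Press:** the wrist reads about 28 N upwards, which leaves roughly 20 N on the bar after the sleeve spring and the punch's weight. About 8 N of side load remained.
- **Punch depth:** the TCP stopped 8 mm above its height when the punch stood in the stand, where 8 mm is expected for home on the bar. The estimate from the camera put the nose at 17.6 mm where home is 20 mm; it used the punch's full 106 mm although the head ends at 104 mm, so it reads low.
- **Bar:** the wrist picture showed it along the fence, 0.2° off the jig line and 1–2 mm or less from both stops by measurement. A last bar check with the top camera failed, because it found no bar there.

**What disagreed or was not checked**
- The fingertips measured about 34 mm behind the reported TCP, where the description says 8 mm ahead. My first two attempts to grip the bar closed above it because of this, with no harm done, and I used the measured value from then on.
- I did not measure the bystanders or the other punch again at the end. No move was planned near them.

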